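Lock the sieve section onto the pigment sifter

TASK

Put the pigment sifter together: take the smaller of the two sieve sections by its bar handle, set it down into the round receiver on the plywood board with its two lugs through the two gaps in the receiver's rim, then turn it a quarter turn clockwise (seen from above) so that the lugs lock under the rim, and let go. Leave the larger sieve section, which belongs to another sifter, standing where it is.

Things in the scene. Friction and masses are not known exactly. Their poses are not given: they have to be found in the camera images.
- small_sieve: Smaller sieve section, loose, upright, up to 0.23 kg: ring 54 mm in diameter, 34 high; foot tapers to 44 in the lowest 8. Two lugs along its +x and -x: 76 mm over the tips, 12 wide, 8 to 16 above the underside. Wooden bar handle over the mouth, also along x: 54 long, 12 wide, from 48 to 66 above the underside, nothing beside it. Origin: centre of underside, z up. Same after half a turn.
- large_sieve: Larger sieve section, loose, aluminium and wood like the smaller one and as high, but 80 mm in ring diameter and 104 mm over the lugs: too big for the receiver. Origin: centre of the underside, x along its lugs and bar.
- receiver: Sifter receiver, fixed to the bench: plywood board 120x120x12 mm with a round aluminium pot, 96 mm outside. Origin: centre of the board's underside on the pot's axis, z up, x through the two gaps in the rim. The section's underside comes to rest on the inner floor, 20 mm above the bench; there it has about 5 mm play sideways and can lift 6 mm before its lugs meet the lips.
- receiver_mouth (a point): Centre of the pot's rim, 48 mm above the bench. Two inward lips (42 to 48 mm high) leave a 64 mm round opening with two gaps for the lugs, on the receiver's +x and -x, 52 degrees wide, out to radius 43 mm. Once down, the section turns clockwise from above (negative yaw) 100 degrees to a stop, and only some 15 the other way; at 90 the lugs lie on the receiver's y, under the lips.

How it is judged:
At the end, for the whole second after the job is handed in: The smaller section is upright (0.15 rad) and at rest in the receiver, its underside under 29 mm above the bench (20 when right down), within 10 mm of the receiver's axis, its x axis turned at least 1.2 rad from the receiver's x axis (a quarter turn is 1.57), lugs under the lips (z of small_sieve in the frame of receiver below 0.029 m and horizontal distance between small_sieve and receiver below 0.01 m and angle between the x axis of small_sieve and the x axis of receiver, either way round above 1.2 rad and angle between small_sieve's own z axis and vertical below 0.15 rad and linear speed of small_sieve below 0.02 m/s); the robot touches nothing.
It fails at once if the larger sieve section is moved more than 40 mm from where it stood (distance of large_sieve from where it was at the start of the episode above 0.04 m).
It also fails if it takes over 45 s, if anything falls off the work surface, if the arm or the gripper's body presses on something with over 40 N, if the wrist force passes 120 N, or if a joint passes its speed limit or range.

ROBOT

A 7-joint arm with a two-finger parallel gripper is mounted at the origin on the work surface; the furniture and walls round the work are solid. World frame = base frame: x ahead of the robot, y to its left, z up, the work surface at z = 0. Lengths are in m, angles in rad, forces in N, time in s.
With the tool pointing down it reaches from about 0.35 to 0.9 m from the base axis. Payload 8.1 kg.
Tool frame: the origin (TCP) lies on the centre line of the jaws, within the pads' length; the fingertips stand 19 mm ahead of it and the grasp point (between the pads) is the TCP; z points along the fingers, y is the direction in which the jaws open and shut (so a half turn about z gives the same grasp; the last joint's range is limited). The gripper opens to 92 mm and grips with 3 to 60 N. Pads are 19 mm wide; open, the fingers measure 130 mm over their backs; the gripper's body (75 mm by 190 mm) begins 47 mm behind the grasp point.
Start: joints at [1.025, 0.434, 0.025, 1.573, -0.012, 1.134, -0.075], TCP at [0.268, -0.565, 0.246] pointing down, gripper open.
Joint ranges: [-2.62, 2.62], [-0.44, 2.09], [-1.27, 1.32], [0.08, 2.57], [-1.32, 4.46], [0.12, 2], [-2.74, 2.74]. Speed limits (rad/s): [2.22, 2.22, 3.01, 3.01, 3.14, 3.14, 3.14].

INTERFACE

Orientations are given as a rotation vector (axis times angle).
In Python, from cell import monitor, imaging, workorder, outline_of gives the robot as it stands.
- The arm moves only by the tool move_arm, never from a script. Its argument "series" is a list of rows, each a list of 6 numbers: the shift along the world's x, y, z in cm, then the turn, a rotation vector about the world's x, y, z in degrees. A call has 1 to 8 rows; each row shifts and turns the commanded pose from where the row before left it; what a row does not reach is not made up. A row lasts 1/10 s, in which the tool goes at most 50 mm and 8.59 degrees, less where a joint would pass 70% of its speed; a pose out of reach is approached as far as the arm can. A call with a gripper value outside its range is refused whole. "grip" is the opening, from 0 (shut) to 1 (fully open), set as the call begins (left out, the last holds). The fingers move at their own pace and stop on an object; "force" is the grip in N (left out, the last holds). Time passes only in rows, so rows that do not move let the fingers close. It gives the time, the measured TCP pose, the force and the opening at its end, in the units of the state.
- monitor.observe(): the state, without advancing time (a new reading comes with each control period).
- imaging.get_image(name): name is "scene" or "top" or "wrist"; returns a dict with "color" (400x640x3 uint8, red, green, blue), "fx", "fy", "cx", "cy" (pixels), "dist_coeffs" ([k1, k2, p1, p2, k3] as OpenCV has them; the pictures are not rectified), "rvec" (rotation vector, rad) and "tvec" (3), from world to camera coordinates, as OpenCV has them; the wrist camera has in their place "mount" (4x4, takes a point from camera to tool coordinates, whose origin is the TCP and whose axes are the flange's). Camera axes: x right, y down, z forward; pixel columns grow to the right and rows downward; lengths in m; the calibration is good to about 2 mm. A picture is of the moment at which its call begins: read the wrist's pose just before it. There is no depth.
- workorder.sign_off(): hands the job in, once; it reports no verdict.
Trained networks look in the newest picture that a camera, given by its name, has taken for a name from the list of things; names that differ only in an ending like _2 or _b are one class to them, and where a whole thing is asked for, a point or a joint stands for the part that bears it (a point fixed in the world has none). Each returns a list of dicts, best first, with "p" (0 to 1); they miss things now and then, are a little off and sometimes report something else, mostly with a low value. They report only what shows in the picture. A call takes as long as a camera call.
- outline_of(camera, thing): "mask" (400x640 bool, what is visible of it) and "rect" ([left, top, width, height] in pixels, round what is visible of it).
The state is a dict: "clock": time; "joints": joint angles; "dq": joint speeds; "joint_efforts": joint torques, N m; "position": TCP position; "ee_rot": TCP orientation; "force": force on the tool from outside, world axes, zero at the start; "ft_torque": the same for the moment, N m; "width": opening from 0.0 (shut) to 1.0 (fully open).
Only numpy, scipy, OpenCV 4.12 (cv2) and the standard library are available. Lean on these libraries where they do the work, as an engineer would, in place of code of your own. Each camera call takes 0.05 s, during which the arm holds its last target. There are 200 camera calls.

## Working session

There is one attempt and no reset: what is moved stays moved. The work goes in short steps, Python scripts to look and compute and a tool call to move; the robot and the scene stay as the last step left them, time stands still between calls to the robot, and variables do not carry over. Pictures are saved under pics/ and viewed, about 8 in all and at most 12, crops included, and the job is handed in when it is done.

Besides the shell and the picture viewer there is one more tool, called by a JSON object that holds its "fn" and its "kwargs". move_arm: Moves the arm, as the interface text tells. Its arguments: {"type":"object","properties":{"series":{"type":"array"},"grip":{"type":"number"},"force":{"type":"number"}},"required":["series"]}

```bash
mkdir -p pics; ls; python3 - <<'E'
from cell import monitor, imaging, outline_of
import cv2, numpy as np
s=monitor.observe(); print({k:np.round(v,3).tolist() for k,v in s.items()})
out=[]
for c in ("scene","top"):
    im=imaging.get_image(c); a=im["color"][:,:,::-1].copy()
    print(c,im["fx"],im["cx"],im["cy"],im["dist_coeffs"],im["rvec"],im["tvec"])
    for n,col in (("small_sieve",(0,0,255)),("large_sieve",(0,255,0)),("receiver",(255,0,0))):
        for d in outline_of(c,n)[:2]:
            print(c,n,round(d["p"],2),d["rect"])
    cv2.imwrite(f"pics/{c}0.png",a)
E
```

```text
pics
{'clock': 0.0, 'joints': [1.025, 0.435, 0.025, 1.574, -0.012, 1.134, -0.075], 'dq': [0.0, -0.002, -0.002, -0.0, 0.0, -0.001, 0.002], 'joint_efforts': [-0.0, -66.785, 0.985, -31.447, -0.061, 0.043, 0.0], 'position': [0.268, -0.564, 0.245], 'ee_rot': [-3.063, -0.689, 0.001], 'force': [-0.139, -0.864, 0.096], 'ft_torque': [-0.057, 0.032, -0.006], 'width': 1.003}
scene 500.3182401126595 314.7971969607598 191.4147142874421 [-0.02319854  0.          0.          0.          0.        ] [ 1.00134848 -2.37662884  1.11225754] [0.23975731 0.32426    0.9360341 ]
scene large_sieve 0.7 [303.0, 169.8, 32.0, 30.3]
scene receiver 0.57 [351.0, 131.9, 51.8, 35.3]
top 451.00976837383746 322.2535758376443 194.45731498752457 [-0.12002391  0.          0.          0.          0.        ] [ 2.13248145 -2.19120723  0.08668423] [-0.13577671  0.49744729  0.92759988]
top small_sieve 0.63 [215.7, 153.9, 24.9, 32.1]
top large_sieve 0.91 [318.1, 171.1, 33.7, 36.1]
top receiver 0.9 [416.2, 142.1, 70.5, 66.9]
```

View pics/top0.png

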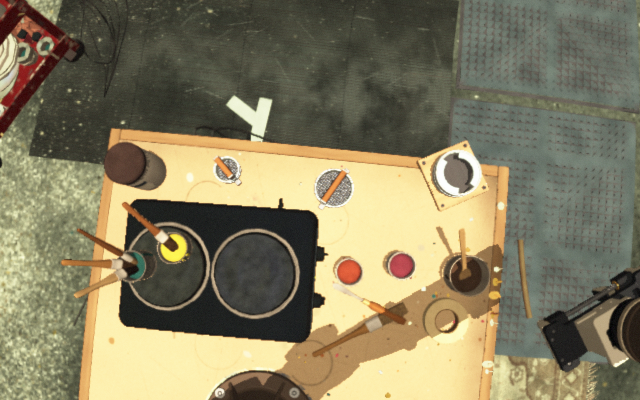

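View pics/scene0.png

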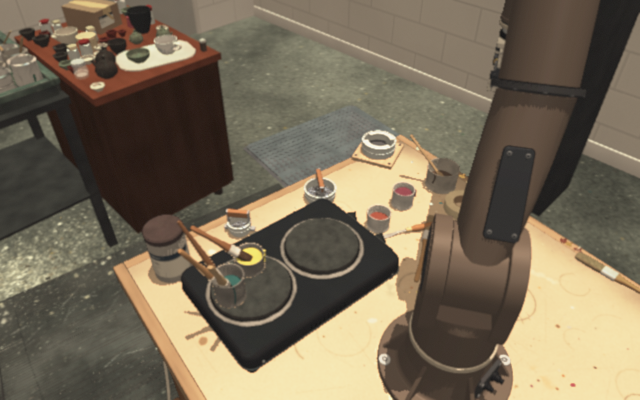

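The top view shows the small sieve at about (228,169), the large one at (334,188) and the receiver at (458,174). The arm is on the right, and a jar stands at (135,165). Next I'll zoom in and compute positions.

```bash
cat > h.py <<'E'
import numpy as np, cv2
from scipy.spatial.transform import Rotation as R
from cell import monitor, imaging, outline_of
def cam(name):
    s=monitor.observe(); im=imaging.get_image(name)
    K=np.array([[im["fx"],0,im["cx"]],[0,im["fy"],im["cy"]],[0,0,1]]); D=np.array(im["dist_coeffs"])
    if name=="wrist":
        T=np.eye(4); T[:3,:3]=R.from_rotvec(s["ee_rot"]).as_matrix(); T[:3,3]=s["position"]
        T=np.linalg.inv(T@np.array(im["mount"])); Rm,t=T[:3,:3],T[:3,3]
    else: Rm=cv2.Rodrigues(np.array(im["rvec"]))[0]; t=np.array(im["tvec"])
    return im["color"],K,D,Rm,t
def back(c,uv,z):
    _,K,D,Rm,t=c
    n=cv2.undistortPoints(np.array(uv,float).reshape(-1,1,2),K,D).reshape(-1,2)
    d=np.c_[n,np.ones(len(n))]@Rm; o=-Rm.T@t
    return o+d*((z-o[2])/d[:,2])[:,None]
def proj(c,P):
    _,K,D,Rm,t=c
    return cv2.projectPoints(np.array(P,float).reshape(-1,1,3),cv2.Rodrigues(Rm)[0],t,K,D)[0].reshape(-1,2)
E
python3 - <<'E'
from h import *
c=cam("top"); a=c[0][:,:,::-1]
print(-c[3].T@c[4])
cr=[cv2.resize(a[y:y+75,x:x+75],(600,600)[:2],interpolation=cv2.INTER_CUBIC)[:, :] for x,y in((190,132),(420,137))]
cv2.imwrite("pics/z.png",cv2.resize(np.hstack(cr),(800,400)))
for n,z in(("small_sieve",.03),("large_sieve",.03),("receiver",.012)):
    m=outline_of("top",n)[0]["mask"]; v,u=np.nonzero(m)
    print(n,back(c,[[u.mean(),v.mean()]],z).round(3), cv2.minAreaRect(np.c_[u,v].astype(np.float32)))
    r=cv2.boxPoints(cv2.minAreaRect(np.c_[u,v].astype(np.float32))); print(back(c,r,z).round(3).tolist())
E
```

```text
[ 0.39976443 -0.16550165  0.96908631]
small_sieve [[0.552 0.052 0.03 ]] ((227.0, 170.0), (28.0, 26.0), 90.0)
[[0.582, 0.08, 0.03], [0.58, 0.024, 0.03], [0.52, 0.024, 0.03], [0.522, 0.08, 0.03]]
large_sieve [[ 0.506 -0.173  0.03 ]] ((333.53411865234375, 187.7901153564453), (39.43391799926758, 39.78444290161133), 83.2901611328125)
[[0.544, -0.128, 0.03], [0.552, -0.211, 0.03], [0.469, -0.218, 0.03], [0.461, -0.136, 0.03]]
receiver [[ 0.528 -0.43   0.012]] ((453.2314147949219, 175.1287384033203), (57.473533630371094, 58.455223083496094), 67.2490234375)
[[0.564, -0.351, 0.012], [0.611, -0.472, 0.012], [0.493, -0.514, 0.012], [0.448, -0.393, 0.012]]
```

View pics/z.png

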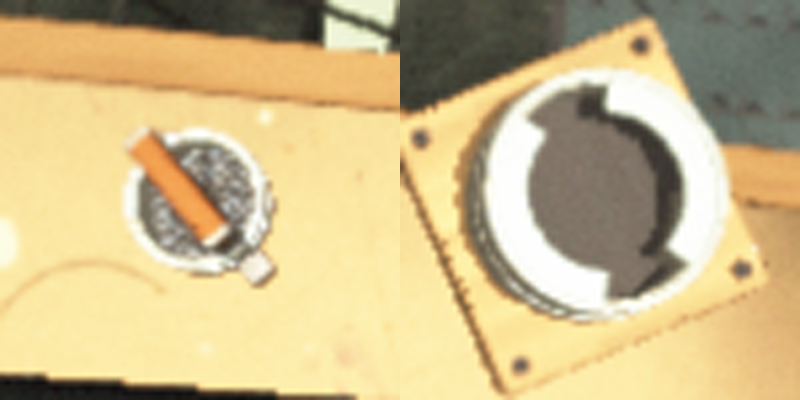

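The left crop shows the bar running (140,142) to (213,238) and a lug at (258,268). In the right crop the rim's gaps are at about (565,100) and (645,280).

```bash
python3 - <<'E'
from h import *
c=cam("top")
f=lambda x,y,ox,oy:[x/5.333+ox,y/5.333+oy]
L=lambda *p:[f(x,y,190,132) for x,y in p]; G=lambda *p:[f(x-400,y,420,137) for x,y in p]
def ang(P): d=P[1]-P[0]; return np.degrees(np.arctan2(d[1],d[0]))
b=back(c,L((140,142),(213,238)),.066); print("bar",b.round(3),b.mean(0).round(4),ang(b), np.linalg.norm(b[1]-b[0]))
print("lug",back(c,L((258,268)),.016).round(4))
g=back(c,G((565,100),(645,280)),.045); print("gaps",g.round(3),g.mean(0).round(4),ang(g))
print("rim c",back(c,G((607,194)),.048).round(4))
k=back(c,G((640,45),(742,268),(520,365),(420,138)),.012); print("screws",k.round(3),k.mean(0).round(4),ang(k[:2]),ang(k[1:3]))
s=monitor.observe();M=R.from_rotvec(s["ee_rot"]).as_matrix(); print(M.round(3), s["clock"])
E
```

```text
bar [[0.569 0.066 0.066]
 [0.531 0.037 0.066]] [0.5503 0.0515 0.066 ] -143.3558785220562 0.04762649073266925
lug [[0.5257 0.0302 0.016 ]]
gaps [[ 0.565 -0.42   0.045]
 [ 0.493 -0.448  0.045]] [ 0.5292 -0.4341  0.045 ] -159.0005585001538
rim c [[ 0.527  -0.4339  0.048 ]]
screws [[ 0.593 -0.462  0.012]
 [ 0.5   -0.498  0.012]
 [ 0.464 -0.405  0.012]
 [ 0.557 -0.369  0.012]] [ 0.5285 -0.4336  0.012 ] -158.5269558004575 111.42746205324559
[[ 0.904  0.428  0.   ]
 [ 0.428 -0.904 -0.   ]
 [ 0.     0.    -1.   ]] 0.65
```

{"fn": "move_arm", "kwargs": {"series": [[1.76,3.85,0,0,0,0.7],[1.76,3.85,0,0,0,0.7],[1.76,3.85,0,0,0,0.7],[1.76,3.85,0,0,0,0.7],[1.76,3.85,0,0,0,0.7],[1.76,3.85,0,0,0,0.7],[1.76,3.85,0,0,0,0.7],[1.76,3.85,0,0,0,0.7]], "grip": 0.7}}

```text
clock: 1.45
position: [0.4091, -0.2552, 0.2461]
ee_rot: [3.027, 0.839, 0.001]
force: [0.5, -0.0, -0.0]
width: 0.701
```

{"fn": "move_arm", "kwargs": {"series": [[1.76,3.85,-1,0,0,0.7],[1.76,3.85,-1,0,0,0.7],[1.76,3.85,-1,0,0,0.7],[1.76,3.85,-1,0,0,0.7],[1.76,3.85,-1,0,0,0.7],[1.76,3.85,-1,0,0,0.7],[1.76,3.85,-1,0,0,0.7],[0,0,0,0,0,0]]}}

```text
clock: 2.25
position: [0.533, 0.0195, 0.1749]
ee_rot: [-2.982, -0.979, -0.002]
force: [-1.2, -0.3, -0.4]
width: 0.7
```

```bash
python3 - <<'E'
from h import *
c=cam("wrist"); s=monitor.observe();M=R.from_rotvec(s["ee_rot"]).as_matrix()
print(s["position"],M.round(3).tolist(),s["clock"],np.round(s["joints"],2))
P=np.array([.550,.0515,.066]);d=np.array([np.cos(.639),np.sin(.639),0])*.027
for p in proj(c,[P,P+d,P-d]): print(p)
a=c[0][:,:,::-1].copy()
for p in proj(c,[P,P+d,P-d]): cv2.circle(a,tuple(int(x) for x in p),2,(255,0,0),-1)
for o in outline_of("wrist","small_sieve")[:1]: print(o["p"],o["rect"])
cv2.imwrite("pics/w1.png",a)
E
```

```text
[0.53216095 0.01613245 0.17516415] [[0.807, 0.59, -0.001], [0.59, -0.807, 0.001], [0.0, -0.002, -1.0]] 2.3 [ 0.1   0.38 -0.3   1.87  0.14  0.91 -1.2 ]
[290.34484028 161.61501011]
[289.59231638 121.66251034]
[291.08315164 199.57587004]
0.98 [256.5, 100.4, 72.2, 92.8]
```

View pics/w1.png

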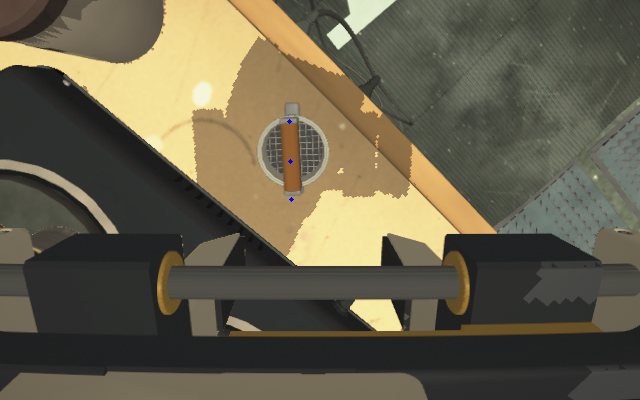

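The wrist view shows the bar's top face from about (290,119) to (292,192), with the lug beyond its far end at (291,109).

```bash
python3 - <<'E'
from h import *
c=cam("wrist"); s=monitor.observe()
b=back(c,[(290,119),(292.5,192)],.066); d=b[0]-b[1]
print(b.mean(0),np.degrees(np.arctan2(d[1],d[0])),np.linalg.norm(d)); m=b.mean(0)
M=R.from_rotvec(s["ee_rot"]).as_matrix(); print("move cm",(m-s["position"])*100,"yaw y",np.degrees(np.arctan2(M[1,1],M[0,1]))+90)
E
```

```text
[0.55216694 0.04686417 0.066     ] 37.16804701510682 0.050355249813406916
move cm [  2.05696509   3.4527808  -10.96446437] yaw y 35.87174527033697
```

{"fn": "move_arm", "kwargs": {"series": [[1.0,1.7,-2,0,0,0.5],[1.0,1.8,-2,0,0,0.5],[0,0,-2,0,0,0],[0,0,0,0,0,0]]}}

```text
clock: 2.8
position: [0.5501, 0.0461, 0.1139]
ee_rot: [2.981, 0.991, -0.007]
force: [0.0, -0.5, -0.7]
width: 0.701
```

{"fn": "move_arm", "kwargs": {"series": [[0.2,0.1,-2,0,0,0],[0,0,-2,0,0,0],[0,0,-1.5,0,0,0],[0,0,0,0,0,0]]}}

```text
clock: 3.2
position: [0.5528, 0.0467, 0.0602]
ee_rot: [2.981, 0.99, -0.004]
force: [-1.1, -0.9, -0.6]
width: 0.702
```

{"fn": "move_arm", "kwargs": {"series": [[0,0,0,0,0,0],[0,0,0,0,0,0],[0,0,0,0,0,0],[0,0,0,0,0,0],[0,0,0,0,0,0],[0,0,0,0,0,0]], "grip": 0, "force": 25}}

```text
clock: 3.8
position: [0.5538, 0.0488, 0.0609]
ee_rot: [2.98, 0.993, 0.0]
force: [-0.7, 1.4, 1.0]
width: 0.23
```

{"fn": "move_arm", "kwargs": {"series": [[0,0,0,0,0,0],[0,0,0,0,0,0],[0,0,0,0,0,0],[0,0,0,0,0,0]]}}

```text
clock: 4.2
position: [0.5536, 0.0486, 0.0606]
ee_rot: [2.98, 0.993, -0.001]
force: [-0.4, -0.8, -1.7]
width: 0.13
```

{"fn": "move_arm", "kwargs": {"series": [[0,0,0.5,0,0,0],[0,0,1.5,0,0,0],[0,0,2,0,0,0],[0,0,3,0,0,0],[0,0,3,0,0,0],[0,0,0,0,0,0]]}}

```text
clock: 4.8
position: [0.5562, 0.0494, 0.165]
ee_rot: [2.979, 0.993, 0.011]
force: [1.0, 0.2, -1.0]
width: 0.127
```

{"fn": "move_arm", "kwargs": {"series": [[-0.2,-2,0.5,0,0,-1.2],[-0.2,-3.5,0,0,0,-1.2],[-0.2,-4.2,0,0,0,-1.2],[-0.2,-4.2,0,0,0,-1.2],[-0.2,-4.2,0,0,0,-1.2],[-0.2,-4.2,0,0,0,-1.2],[-0.2,-4.2,0,0,0,-1.2],[-0.2,-4.2,0,0,0,-1.2]]}}

```text
clock: 5.6
position: [0.5371, -0.2599, 0.1653]
ee_rot: [-3.053, -0.739, 0.001]
force: [0.4, 0.8, -1.5]
width: 0.13
```

{"fn": "move_arm", "kwargs": {"series": [[-0.2,-4.2,0,0,0,-1.2],[-0.2,-4.2,0,0,0,-1.2],[-0.2,-4.2,0,0,0,-1.2],[-0.2,-3,0,0,0,-1.2],[-0.2,-2,0,0,0,-1.2],[0,0,0,0,0,0],[0,0,0,0,0,0]]}}

```text
clock: 6.3
position: [0.5273, -0.4339, 0.1649]
ee_rot: [-3.087, -0.579, 0.001]
force: [-0.5, 0.6, -2.0]
width: 0.127
```

```bash
python3 - <<'E'
from h import *
c=cam("wrist"); s=monitor.observe();M=R.from_rotvec(s["ee_rot"]).as_matrix()
print(s["position"],M.round(3).tolist(),s["clock"],np.round(s["joints"],2),s["width"],"bar yaw",np.degrees(np.arctan2(M[1,1],M[0,1]))+90)
cv2.imwrite("pics/w2.png",c[0][:,:,::-1])
t=cam("top"); cv2.imwrite("pics/t2.png",cv2.resize(t[0][120:245,380:540,::-1],None,fx=5,fy=4.8,interpolation=cv2.INTER_CUBIC))
E
```

```text
[ 0.52789651 -0.43298048  0.16511972] [[0.932, 0.364, -0.001], [0.364, -0.931, 0.001], [0.0, -0.001, -1.0]] 6.35 [ 0.69  0.6  -0.13  1.5   0.09  1.05 -0.66] 0.12950707951002327 bar yaw 21.330069562949504
```

View pics/w2.png

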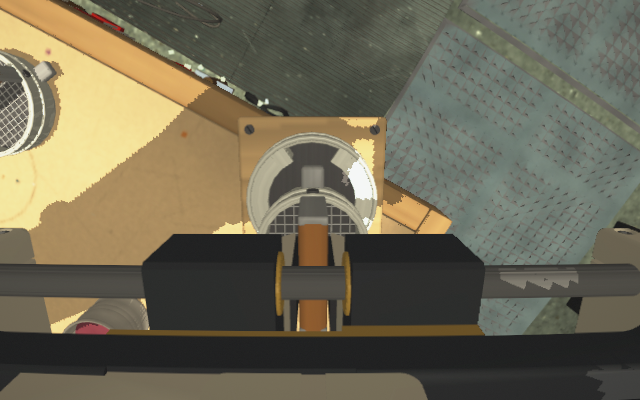

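The wrist view shows the held sieve's lug at about (313,178), with its tip edge at row 167. The pot is below it with its gap ahead, and the board screws are at (250,130) and (375,130).

```bash
python3 - <<'E'
from h import *
c=cam("wrist"); s=monitor.observe(); p=s["position"]
k=back(c,[(249.5,130),(375.5,130)],.012); d=k[0]-k[1]
print("screws",k.round(4),np.degrees(np.arctan2(d[1],d[0]))-90)
x=np.array([-d[1],d[0],0])/np.linalg.norm(d); x*=np.sign(x[0]); print("rec", (k.mean(0)-x*.05)[:2])
zb=p[2]-.0605
t=back(c,[(313,167.5)],zb+.016)[0]; M=R.from_rotvec(s["ee_rot"]).as_matrix(); print("lug tip in tool",M.T@(t-p))
b=np.array([M[0,0],M[1,0],0]); print("sieve centre",t-b*.038)
# overlay: receiver model and sieve model
a=c[0][:,:,::-1].copy()
th=np.radians(np.arange(0,360,3)); X=np.array([np.cos(np.radians(21.3)),np.sin(np.radians(21.3)),0]);Y=np.array([-X[1],X[0],0]);O=np.array([.528,-.4338,0])
def cir(r,z,col,O=O):
    for q in proj(c,[O+r*(np.cos(u)*X+np.sin(u)*Y)+[0,0,z] for u in th]): cv2.circle(a,tuple(int(round(v)) for v in q),1,col,-1)
cir(.048,.048,(0,0,255)); cir(.032,.048,(0,0,255))
for sg in(-26,26):
    u=np.radians(sg); e=np.cos(u)*X+np.sin(u)*Y
    q=proj(c,[O+.032*e+[0,0,.048],O+.043*e+[0,0,.048]]).round().astype(int); cv2.line(a,tuple(map(int,q[0])),tuple(map(int,q[1])),(0,255,0),1)
S=np.array([p[0],p[1],zb]); cir(.027,.034,(255,0,0),S)
for w in(-.006,.006):
    q=proj(c,[S+.027*X+w*Y+[0,0,.016],S+.038*X+w*Y+[0,0,.016]]).round().astype(int); cv2.line(a,tuple(map(int,q[0])),tuple(map(int,q[1])),(255,0,0),1)
cv2.imwrite("pics/w3.png",cv2.resize(a[95:245,210:410],None,fx=4,fy=4,interpolation=cv2.INTER_CUBIC))
E
```

```text
screws [[ 0.5573 -0.3664  0.012 ]
 [ 0.5939 -0.4598  0.012 ]] 21.41393556676931
rec [ 0.52906409 -0.43136085]
lug tip in tool [ 0.03887783 -0.00024745  0.04451588]
sieve centre [ 0.5290857  -0.43194881  0.1210809 ]
```

View pics/w3.png

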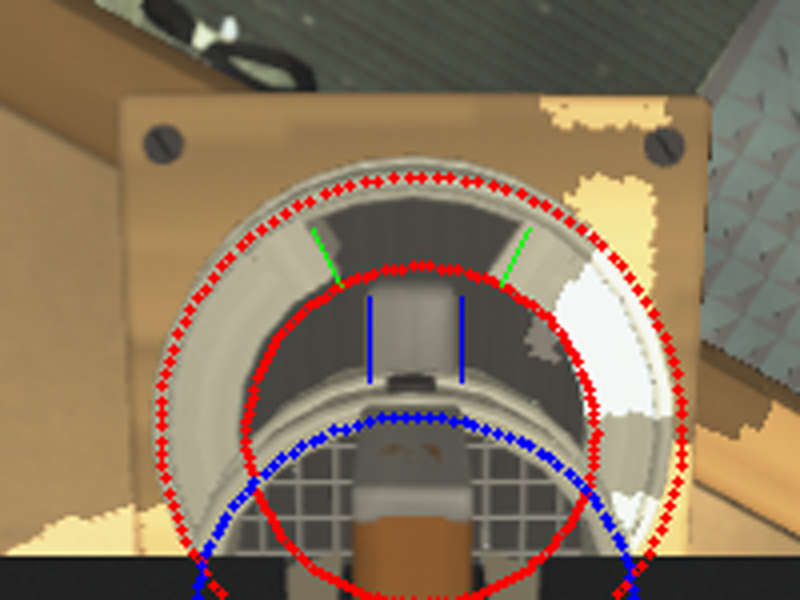

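The overlay agrees with the picture to about 2 mm: the lug tip is at (413,283), between the gap edges at (320,255) and (515,255). Before the turn I'll check how far the gripper body clears the brush pot.

```bash
python3 - <<'E'
from h import *
a=cv2.imread("pics/top0.png")[215:315,415:515]; b=cv2.imread("pics/scene0.png")[120:220,385:485]
cv2.imwrite("pics/br.png",np.hstack([cv2.resize(i,(400,400),interpolation=cv2.INTER_CUBIC) for i in(a,b)]))
E
```

```text
(no output)
```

View pics/br.png

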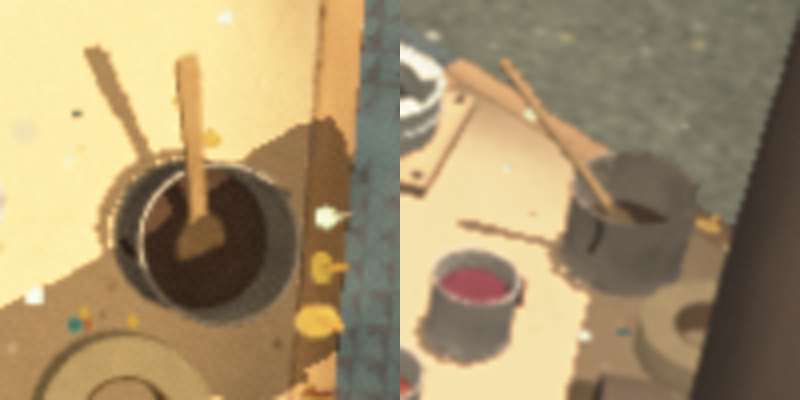

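The crops show one stick, and the other dark streak is its shadow. Its tip is at (188,57) in the top crop, which is pixel (462,229). In the scene crop it is at (507,62), which is pixel (412,135.5). I'll triangulate it.

```bash
python3 - <<'E'
from h import *
t=cam("top"); s=cam("scene")
for z in (.08,.1,.12,.14,.16):
    print(z,back(t,[(462,229.3)],z).round(3)[0],back(s,[(411.7,135.5)],z).round(3)[0])
E
```

```text
0.08 [ 0.411 -0.425  0.08 ] [ 0.447 -0.477  0.08 ]
0.1 [ 0.411 -0.419  0.1  ] [ 0.43 -0.45  0.1 ]
0.12 [ 0.41  -0.413  0.12 ] [ 0.414 -0.424  0.12 ]
0.14 [ 0.41  -0.407  0.14 ] [ 0.397 -0.398  0.14 ]
0.16 [ 0.41  -0.402  0.16 ] [ 0.38  -0.372  0.16 ]
```

{"fn": "move_arm", "kwargs": {"series": [[0.05,0.05,-2,0,0,0],[0,0,-2,0,0,0],[0,0,-1,0,0,0],[0,0,-0.5,0,0,0],[0,0,0,0,0,0]]}}

```text
clock: 7.05
position: [0.5282, -0.4334, 0.1104]
ee_rot: [-3.087, -0.58, 0.001]
force: [-0.3, -0.6, -1.9]
width: 0.131
```

{"fn": "move_arm", "kwargs": {"series": [[0,0,-0.6,0,0,0],[0,0,-0.6,0,0,0],[0,0,-0.6,0,0,0],[0,0,0,0,0,0]]}}

```text
clock: 7.45
position: [0.5277, -0.4334, 0.0917]
ee_rot: [-3.087, -0.579, 0.002]
force: [0.0, -0.2, -2.3]
width: 0.128
```

{"fn": "move_arm", "kwargs": {"series": [[0,0,-0.4,0,0,0],[0,0,-0.4,0,0,0],[0,0,-0.2,0,0,0],[0,0,0,0,0,0]]}}

```text
clock: 7.85
position: [0.5281, -0.4336, 0.0823]
ee_rot: [-3.087, -0.58, 0.001]
force: [-0.5, -0.3, -1.7]
width: 0.131
```

{"fn": "move_arm", "kwargs": {"series": [[0,0,-0.15,0,0,0],[0,0,0,0,0,0],[0,0,0,0,0,0]]}}

```text
clock: 8.15
position: [0.5283, -0.4338, 0.0813]
ee_rot: [3.088, 0.58, 0.0]
force: [-1.1, -0.7, -1.4]
width: 0.132
```

Down to about 1 mm above the floor. Next is the turn.

{"fn": "move_arm", "kwargs": {"series": [[0,0,0,0,0,-4],[0,0,0,0,0,-8],[0,0,0,0,0,-8],[0,0,0,0,0,-8],[0,0,0,0,0,-8],[0,0,0,0,0,0]]}}

```text
clock: 8.75
position: [0.5286, -0.4335, 0.0814]
ee_rot: [3.115, -0.406, 0.0]
force: [0.3, 0.8, -1.1]
width: 0.131
```

{"fn": "move_arm", "kwargs": {"series": [[0,0,0,0,0,-8],[0,0,0,0,0,-8],[0,0,0,0,0,-8],[0,0,0,0,0,-8],[0,0,0,0,0,-8],[0,0,0,0,0,-8],[0,0,0,0,0,-6],[0,0,0,0,0,0]]}}

```text
clock: 9.55
position: [0.5285, -0.4335, 0.0812]
ee_rot: [2.595, -1.77, -0.0]
force: [0.3, 0.5, -1.5]
width: 0.131
```

```bash
python3 - <<'E'
from h import *
s=monitor.observe();M=R.from_rotvec(s["ee_rot"]).as_matrix()
print(s["position"],s["force"],s["ft_torque"],np.round(s["joints"],2),"bar yaw",np.degrees(np.arctan2(M[1,1],M[0,1]))+90)
E
```

```text
[ 0.52846724 -0.4334512   0.0811675 ] [ 0.30897928  0.4999105  -1.50106555] [ 0.14496191 -0.03994664  0.00721716] [ 0.43  0.7   0.29  1.6  -0.24  0.89 -1.96] bar yaw -68.57960893881278
```

{"fn": "move_arm", "kwargs": {"series": [[0,0,0,0,0,0],[0,0,0,0,0,0],[0,0,0,0,0,0],[0,0,0,0,0,0],[0,0,0,0,0,0],[0,0,0,0,0,0]], "grip": 0.5}}

```text
clock: 10.15
position: [0.5283, -0.4338, 0.0813]
ee_rot: [2.593, -1.773, 0.0]
force: [-0.0, 0.4, 0.1]
width: 0.495
```

{"fn": "move_arm", "kwargs": {"series": [[0,0,1,0,0,0],[0,0,2,0,0,0],[0,0,3,0,0,0],[0,0,4,0,0,0],[-1.5,-2,3,0,0,0],[-2,-2,0,0,0,0],[0,0,0,0,0,0]]}}

```text
clock: 10.85
position: [0.4894, -0.4785, 0.2139]
ee_rot: [2.585, -1.779, 0.004]
force: [-1.0, 0.3, 0.0]
width: 0.502
```

```bash
python3 - <<'E'
from h import *
c=cam("wrist"); s=monitor.observe(); print(s["position"],s["width"],s["clock"])
a=c[0][:,:,::-1].copy()
h=lambda u:np.array([np.cos(np.radians(u)),np.sin(np.radians(u)),0])
O=np.array([.5285,-.4335,0]);d=h(-68.6)
q=proj(c,[O+[0,0,.086],O+.027*d+[0,0,.086],O-.027*d+[0,0,.086]]);print(q.round(0))
for p in q: cv2.circle(a,tuple(int(v) for v in p),3,(255,0,0),-1)
for n in("small_sieve","large_sieve"):
    o=outline_of("wrist",n)[:1]; print(n,[(x["p"],x["rect"]) for x in o])
cv2.imwrite("pics/w4.png",a)
t=cam("top")
for n in("large_sieve","small_sieve"): print(n,[(x["p"],x["rect"]) for x in outline_of("top",n)[:1]])
E
```

```text
[ 0.49113834 -0.47609338  0.21273938] 0.5012671903555026 10.9
[[247. 233.]
 [245. 200.]
 [249. 265.]]
small_sieve [(0.64, [222.0, 184.6, 61.8, 63.8])]
large_sieve []
large_sieve [(0.95, [317.2, 169.4, 37.2, 43.4])]
small_sieve [(0.8, [447.5, 156.9, 35.8, 28.9])]
```

View pics/w4.png

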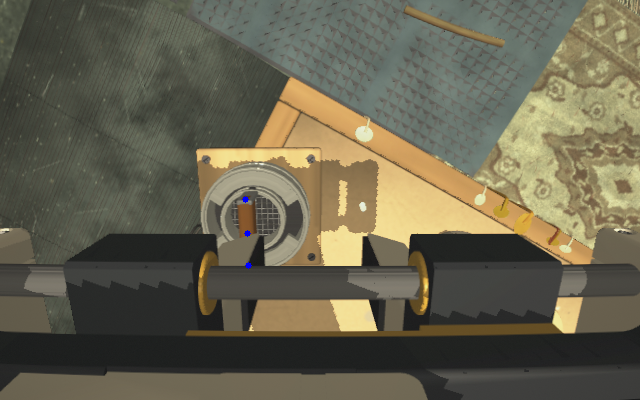

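The wrist view shows the sieve in the pot at about (255,215) with its bar across the gap line. Both gaps, (213,222) and (297,212), are empty, so the lugs are under the lips. The gripper is clear, so I'm handing in.

```bash
python3 -c "
from cell import workorder; print(workorder.sign_off())"
```

```text
the job is handed in; nothing more can be done
None
```

The small sieve section is locked in the receiver, and I handed the job in at about 11 s on the robot's clock. I gripped it by its bar, lowered it through the two gaps, turned it 90° clockwise, let go and backed the arm away.

**Last checks:**
- **Turn:** the tool had turned the bar to -68.6°, against a receiver x axis of about 21.3°. That is a quarter turn within about 1°.
- **Seating:** I let go with the sieve's underside an estimated 1 mm above the pot floor. No contact force showed, so the final seating height was not measured.
- **Locking:** the last wrist picture shows both gaps empty and the sieve roughly central, so the lugs are under the lips. The gripper was clear, about 13 cm higher.
- **Large section:** the top camera still found it at its starting place, to within a few pixels.

**Disagreements:** my position overlays were 2–3 mm off between the cameras, which is within the 5 mm of play. The ring's edge in one overlay was about 4 mm off and I did not resolve it. I relied on the lug tip instead, and the sieve went in without any resistance.

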